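Zero the wide-tape footage counter

ROBOT

A 6-joint arm with a two-finger parallel gripper is mounted at the origin on the work surface. World frame = base frame: x ahead of the robot, y to its left, z up, the work surface at z = 0. Lengths are in m, angles in rad, forces in N, time in s.
With the tool pointing down it reaches from about 0.35 to 0.975 m from the base axis. Payload 4.9 kg.
Tool frame: the origin (TCP) lies midway between the tips of the shut fingers; the grasp point (between the pads) lies 19 mm behind it (manip.pinch_z is the distance from the TCP to the grasp point, in m); z points along the fingers, y is the direction in which the jaws open and shut (so a half turn about z gives the same grasp; the last joint's range is limited). The gripper opens to 85 mm and grips with 20 to 120 N. Pads are 22 mm wide; open, the fingers measure 114 mm over their backs; the gripper's body (76 mm by 85 mm) begins 54 mm behind the grasp point. The pads swing forward as they close: fully open they stand 13 mm farther back than shut.
Start: joints at [1.147, 0.053, 1.613, -0, 1.476, -0.119], TCP at [0.188, 0.596, 0.231] pointing down, gripper open.
Joint ranges: [-3.01, 3.01], [-1.01, 2.22], [0.06, 2.58], [-1.02, 4.17], [0.09, 2.62], [-3.14, 3.14]. Speed limits (rad/s): [2.57, 2.57, 3.14, 3.14, 3.14, 3.14].

INTERFACE

Orientations are given as a unit quaternion [w, x, y, z].
In Python, from plant import manip gives the robot as it stands.
- The arm moves only by the tool drive_tool, never from a script. Its argument "commands" is text: rows parted by semicolons, each of 5 numbers parted by spaces: the finger opening in mm, from 0 to 85.4, then the shift along the tool's x, y, z in units of 30 mm (1.0 is 30 mm), then the turn about the tool's z in degrees. A call has exactly 8 rows; each row shifts and turns the commanded pose from where the row before left it, along the tool's axes as they then stand; what a row does not reach is not made up. A row lasts 1/8 s, in which the tool goes at most 62.5 mm and 10.7 degrees, less where a joint would pass 70% of its speed; a pose out of reach is approached as far as the arm can. A call is refused whole if a number of a shift passes 1 or a number of a turn 10.7, either way. A call with a gripper value outside its range is refused whole. The fingers move at their own pace and stop on an object; the grip force is fixed at half the most. Time passes only in rows, so rows that do not move let the fingers close, or fill a call up. It gives the time, the measured TCP pose, the force and the opening at its end, in the units of the state.
- manip.state(): the state, without advancing time (a new reading comes with each control period).
- manip.grab_frame(name): name is "scene" or "top" or "wrist"; returns the picture (420x560x3 uint8, red, green, blue); there is no depth.
- manip.camera_params(name): a dict with "fx", "fy", "cx", "cy" (pixels), "xyz" and "orientation" of the camera in the world. Camera axes: x right, y down, z forward; pixel columns grow to the right and rows downward; lengths in m; the calibration is good to about 2 mm. A picture is of the moment at which its call begins: read the wrist's pose just before it. camera_params takes no time and is no camera call; for the wrist camera it gives the pose at the moment of the call.
- manip.job_done(): hands the job in, once; it reports no verdict.
The state is a dict: "time": time; "joint_pos": joint angles; "joint_vel": joint speeds; "joint_efforts": joint torques, N m; "tool_pos": TCP position; "tool_rot": TCP orientation; "contact_force": force on the tool from outside, world axes, zero at the start; "ft_torque": the same for the moment, N m; "gripper_width": opening from 0.0 (shut) to 1.0 (fully open).
Only numpy, scipy, OpenCV 4.12 (cv2) and the standard library are available. Lean on these libraries where they do the work, as an engineer would, in place of code of your own. Each camera call takes 0.05 s, during which the arm holds its last target. There are 200 camera calls.

TASK

Before the next mould is masked, reset the footage counter of the tape dispenser that carries the wide roll: turn its knob counterclockwise (seen from above) until the pointer is fully home at the zero stop pin, then let go. Leave the reading of the other dispenser, the one with the narrow roll, as it is.

Things in the scene. Friction and masses are not known exactly. Their poses are not given: they have to be found in the camera images.
- wide_dispenser: Dispenser to reset, fixed to the table: grey counter box 105 x 105 mm, 85 mm high, with white dial (100 mm across, face 88 mm high) and knob on top; yellow roll 100 mm across, 50 mm wide, top 114 mm high, on a level axle 128 mm to +y. Origin on the table under the knob axis; x away from the robot, z up. Steel zero pin on the dial 41 mm to -x, slightly to -y, 6 mm thick, top 96 mm high.
- wide_knob_grip (a point): Grip point of its black reset knob, on the knob's vertical axis, 119 mm above the table. Round foot 48 mm across up to 96 mm height; on it an upright grip bar 44 mm long, 14 mm thick, from 94 to 130 mm height. The frame turns with the knob: x along the bar, y across its thickness, z up. A flat black pointer under the bar points to -x, its tip 44 mm from the axis.
- wide_knob (a joint): Turn of that knob in rad: 0 with the pointer against the zero pin (pointing to the dispenser's -x), growing clockwise seen from above, up to 4.7. It starts at 0.7 to 1.35. It turns stiffly (about 0.05 N m), has no spring and stays where it is left.
- narrow_pointer_tip (a point): Tip of the pointer of the other dispenser, to be left alone: same box, dial and knob, but its roll is only 19 mm wide. The tip lies 44 mm from that knob's axis, 91 mm above the table; its frame turns with that knob, -x outward along the pointer. Either dispenser may be the left one.

How it is judged:
At the end, for the whole second after the job is handed in: The wide-roll dispenser's knob is back at its zero stop (within 10 degrees) and at rest (value of joint wide_knob below 0.175 rad and velocity of joint wide_knob between -0.1 and 0.1 rad/s); the robot touches nothing.
It fails at once if the narrow-roll dispenser's pointer is moved by more than 10 mm at its tip (about 13 degrees) (distance of narrow_pointer_tip from where it was at the start of the episode above 0.01 m).
It also fails if it takes over 29 s, if anything falls off the work surface, if the arm or the gripper's body presses on something with over 40 N, if the wrist force passes 120 N, or if a joint passes its speed limit or range.

## Working session

There is one attempt and no reset: what is moved stays moved. The work goes in short steps, Python scripts to look and compute and a tool call to move; the robot and the scene stay as the last step left them, time stands still between calls to the robot, and variables do not carry over. Pictures are saved under pics/ and viewed, about 8 in all and at most 12, crops included, and the job is handed in when it is done.

Besides the shell and the picture viewer there is one more tool, called by a JSON object that holds its "name" and its "arguments", one argument or row to a line. drive_tool: Moves the arm, as the interface text tells. Its arguments: {"type":"object","properties":{"commands":{"type":"string"}},"required":["commands"]}

```bash
mkdir -p pics; ls
python3 - <<'E'
from plant import manip
import cv2,numpy as np
for n in("scene","top"):
    f=manip.grab_frame(n); cv2.imwrite(f"pics/{n}0.png",f[:,:,::-1]); print(n,manip.camera_params(n))
print(manip.state(),manip.pinch_z)
a=cv2.imread("pics/scene0.png");b=cv2.imread("pics/top0.png")
E
```

```text
pics
scene {'fx': 464.1689592407641, 'fy': 464.1689592407641, 'cx': 277.15896774898556, 'cy': 210.75273077910165, 'xyz': array([1.00276608, 0.30412663, 0.62363547]), 'orientation': array([-0.18242932,  0.43476308,  0.80466104, -0.36086177])}
top {'fx': 427.94251740626794, 'fy': 427.94251740626794, 'cx': 278.66083010395573, 'cy': 212.76746355089531, 'xyz': array([ 0.37478404, -0.03858262,  0.82006046]), 'orientation': array([-0.07177915,  0.70918648, -0.699367  ,  0.05280246])}
{'time': 0.1, 'joint_pos': array([ 1.14697875e+00,  5.32847741e-02,  1.61414859e+00, -1.17563506e-05,
        1.47602327e+00, -1.19014934e-01]), 'joint_vel': array([-0.0008719 , -0.00146872, -0.00368774, -0.00071862, -0.0004707 ,
       -0.00044521]), 'joint_efforts': array([-1.86866496e-04, -3.94902277e+01, -3.71363282e+01, -1.34017832e-04,
        3.99437413e-03, -2.00754749e-05]), 'tool_pos': array([0.1873425 , 0.59566745, 0.23019457]), 'tool_rot': array([-2.44226562e-04,  1.51811435e-01,  9.88409035e-01, -8.99443224e-04]), 'contact_force': array([-0.22138714, -0.02949116,  0.3729864 ]), 'ft_torque': array([-0.03220649,  0.02621223,  0.02927903]), 'gripper_width': 0.9988868492238614} 0.0187
```

View pics/top0.png

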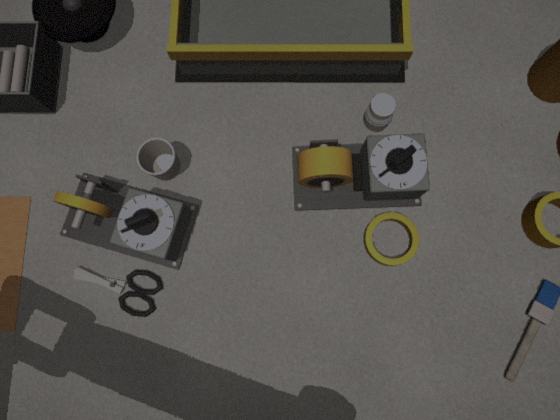

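View pics/scene0.png

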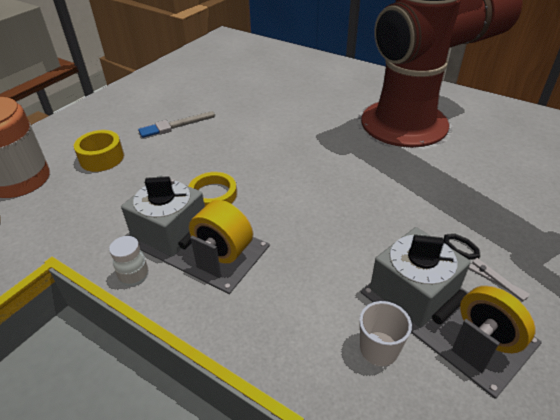

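The top view shows the wide roll (325,167) and its knob (400,160) on the right. The narrow dispenser is on the left, with its knob at (145,220). Next I'll measure the wide dial and bar.

```bash
cat > h.py <<'E'
import numpy as np,cv2
from scipy.spatial.transform import Rotation as R
def ray(c,uv,z):
    d=R.from_quat(np.roll(c["orientation"],-1)).apply([(uv[0]-c["cx"])/c["fx"],(uv[1]-c["cy"])/c["fy"],1])
    return c["xyz"]+d*(z-c["xyz"][2])/d[2]
E
python3 - <<'E'
from h import *
from plant import manip
c=manip.camera_params("top"); f=cv2.imread("pics/top0.png")
m=np.zeros(f.shape[:2],np.uint8); s=f[125:200,355:435]
w=((s.min(2)>125)*255).astype(np.uint8)
n,l,st,ce=cv2.connectedComponentsWithStats(w)
i=1+np.argmax(st[1:,4]); p=np.argwhere(l==i)[:,::-1]+[355,125]
h=cv2.convexHull(p.astype(np.int32)); e=cv2.fitEllipse(h); print("dial px",e)
D=ray(c,e[0],.088); print("dial",D)
# roll yellow
hsv=cv2.cvtColor(f,cv2.COLOR_BGR2HSV)
y=cv2.inRange(hsv,(15,120,60),(35,255,255))[135:200,290:356]
print("roll rect",cv2.minAreaRect((np.argwhere(y)[:,::-1]+[290,135]).astype(np.float32)))
# dark within dial
k=np.argwhere(f.max(2)<45)[:,::-1]; k=k[np.hypot(*(k-np.array(e[0])).T)<24]
P=np.array([ray(c,q,.11)[:2] for q in k]); mu=P.mean(0); ev=np.linalg.eigh(np.cov((P-mu).T)); print(len(k),mu,ev)
print("foot axis candidates",np.degrees(np.arctan2(*ev[1][::-1,1])))
cr=cv2.resize(f[110:220,285:440],None,fx=5,fy=5,interpolation=cv2.INTER_CUBIC); cv2.imwrite("pics/crop0.png",cv2.convertScaleAbs(cr,alpha=1.6))
E
```

```text
Traceback (most recent call last):
cv2.error: OpenCV(4.12.0) /io/opencv/modules/imgproc/src/shapedescr.cpp:361: error: (-201:Incorrect size of input array) There should be at least 5 points to fit the ellipse in function 'fitEllipseNoDirect'
```

```bash
cat > m.py <<'E'
from h import *
from plant import manip
c=manip.camera_params("top"); f=cv2.imread("pics/top0.png")
s=f[125:200,355:435].max(2); print(np.percentile(s,[5,25,50,75,95]))
cr=cv2.resize(f[110:220,285:440],None,fx=5,fy=5,interpolation=cv2.INTER_CUBIC); cv2.imwrite("pics/crop0.png",cv2.convertScaleAbs(cr,alpha=1.6))
t,w=cv2.threshold(s,0,255,cv2.THRESH_BINARY+cv2.THRESH_OTSU); print(t)
w=cv2.morphologyEx(w,cv2.MORPH_CLOSE,np.ones((3,3)))
n,l,st,ce=cv2.connectedComponentsWithStats(w)
i=1+np.argmax(st[1:,4]); p=np.argwhere(l==i)[:,::-1]+[355,125]
h=cv2.convexHull(p.astype(np.int32)); e=cv2.fitEllipse(h); print("dial px",e)
print("dial",ray(c,e[0],.088))
hsv=cv2.cvtColor(f,cv2.COLOR_BGR2HSV)
y=cv2.inRange(hsv,(15,120,60),(35,255,255))[135:200,290:356]
print("roll rect",cv2.minAreaRect((np.argwhere(y)[:,::-1]+[290,135]).astype(np.float32)))
for th in(25,35,50):
    k=np.argwhere(f.max(2)<th)[:,::-1]; k=k[np.hypot(*(k-np.array(e[0])).T)<24]
    if len(k)<9: continue
    P=np.array([ray(c,q,.13)[:2] for q in k]); mu=P.mean(0); v=np.linalg.eigh(np.cov((P-mu).T))
    print(th,len(k),mu,np.sqrt(v[0]),np.degrees(np.arctan2(v[1][1,1],v[1][0,1])))
E
python3 m.py
```

```text
[ 27.  41.  94. 116. 128.]
73.0
dial px ((400.851806640625, 155.18572998046875), (90.09539031982422, 105.93705749511719), 130.77005004882812)
dial [ 0.61107547 -0.23216042  0.088     ]
roll rect ((324.533935546875, 166.2811279296875), (40.222869873046875, 54.296531677246094), 87.51044464111328)
25 131 [ 0.58871724 -0.21686552] [0.00850507 0.01369297] 128.9833542595504
35 514 [ 0.58952808 -0.21903338] [0.0099364  0.01354101] 131.93067706351277
50 598 [ 0.58921107 -0.21876608] [0.01022654 0.01398027] 133.29308599463474
```

View pics/crop0.png

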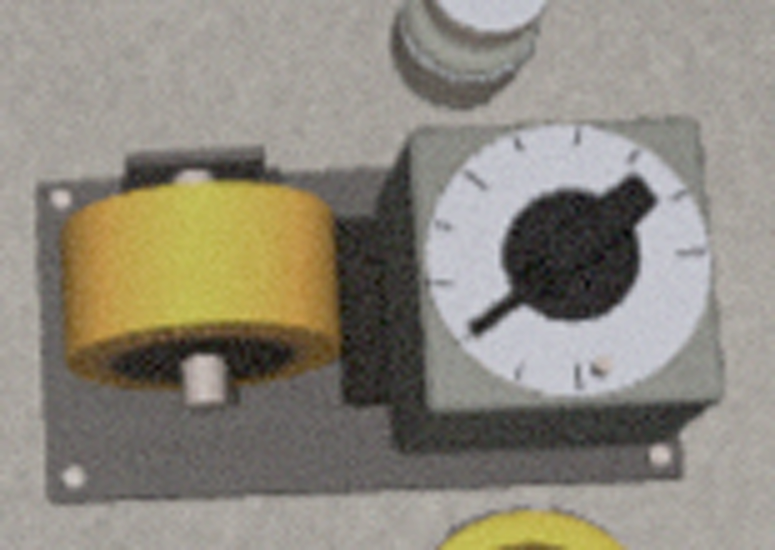

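The crop shows the dial centre at full-image (398.8,162.0), the pointer tip at (379.6,176.0), the pin at (405,183.5) and the bar's far end at the upper right. I'll convert these to world coordinates.

Run:
```python
from h import *
from plant import manip
c=manip.camera_params("top")
A=ray(c,(398.8,162),.088);F=ray(c,(399.2,160.8),.096);T=ray(c,(379.6,176),.091);P=ray(c,(405,183.5),.096)
C=(A+F)/2
for q in(A,F,T,P): print(q, np.hypot(*(q-C)[:2]))
a=lambda v:np.degrees(np.arctan2(v[1],v[0]))
print("pointer dir",a(T-C),"pin dir",a(P-C))
a1=ray(c,(285+432/5,110+400/5),.0);b1=ray(c,(285+74/5,110+476/5),0);b2=ray(c,(285+660/5,110+455/5),0)
print("plate y dir",a(b1-b2))
print("narrow",ray(c,(146,221),.088))
s=manip.state(); r=R.from_quat(np.roll(s["tool_rot"],-1)).as_matrix(); print(r.round(3)); print(s["tool_pos"])
for ang in (a(T-C),):
  for k in(90,-90): print("tool y at",ang+k)
d=np.array([C[0],C[1],.23])-s["tool_pos"]; print("shift tool units",(r.T@d)/.03, "tool y dir",a(r[:,1]))
```

```text
[ 0.59854127 -0.2281494   0.088     ] 0.0006672250038900964
[ 0.5982748  -0.22684182  0.096     ] 0.0006672250038900964
[ 0.57194967 -0.19323007  0.091     ] 0.043291709791888004
[ 0.5576388  -0.23544706  0.096     ] 0.041537403488945274
pointer dir 127.67376111660569 pin dir -168.96383411310575
plate y dir 92.73372322205442
narrow [0.48787917 0.21370066 0.088     ]
[[-0.954  0.3   -0.001]
 [ 0.3    0.954 -0.002]
 [ 0.    -0.002 -1.   ]]
[0.1873425  0.59566745 0.23019457]
tool y at 217.6737611166057
tool y at 37.67376111660569
shift tool units [-21.30508841 -22.06189676   0.04288086] tool y dir 72.53617049432735
```

{"name": "drive_tool", "arguments": {
  "commands": "85 -0.97 -1 0 0;85 -0.97 -1 0 0;85 -0.97 -1 0 0;85 -0.97 -1 0 0;85 -0.97 -1 0 0;85 -0.97 -1 0 0;85 -0.97 -1 0 0;85 -0.97 -1 0 0"
}}

```text
time: 1.1
tool_pos: [0.3378, 0.296, 0.2308]
tool_rot: [-0.0, 0.152, 0.988, -0.0]
contact_force: [-0.0, -0.2, 0.6]
gripper_width: 0.992
```

{"name": "drive_tool", "arguments": {
  "commands": "85 -0.97 -1 0 0;85 -0.97 -1 0 0;85 -0.97 -1 0 0;85 -0.97 -1 0 0;85 -0.97 -1 0 0;85 -0.97 -1 0 0;85 -0.97 -1 0 0;85 -0.97 -1 0 0"
}}

```text
time: 2.1
tool_pos: [0.4878, -0.0027, 0.2309]
tool_rot: [-0.0, 0.152, 0.988, 0.0]
contact_force: [-0.2, -0.1, -0.2]
gripper_width: 0.992
```

{"name": "drive_tool", "arguments": {
  "commands": "85 -0.97 -1 0 0;85 -0.97 -1 0 0;85 -0.97 -1 0 0;85 -0.97 -1 0 0;85 0 0 0 8.7;85 0 0 0 8.7;85 0 0 0 8.7;85 0 0 0 8.7"
}}

```text
time: 3.1
tool_pos: [0.5623, -0.1508, 0.2306]
tool_rot: [-0.001, 0.443, 0.897, -0.0]
contact_force: [-0.2, -0.1, 0.3]
gripper_width: 0.994
```

```bash
cat > w.py <<'E'
import sys
from h import *
from plant import manip
n=sys.argv[1]
s=manip.state(); c=manip.camera_params("wrist"); f=manip.grab_frame("wrist"); cv2.imwrite(f"pics/{n}.png",f[:,:,::-1])
r=R.from_quat(np.roll(s["tool_rot"],-1)).as_matrix()
print(s["time"],s["tool_pos"],"tooly",np.degrees(np.arctan2(r[1,1],r[0,1])),s["gripper_width"],s["contact_force"],s["joint_pos"].round(2))
print("cam",c)
t=np.array([.5984,-.2275,.104]); print("to grip, units",r.T@(t-s["tool_pos"])/.03)
E
python3 w.py w0
```

```text
3.1 [ 0.56234284 -0.15075015  0.23057251] tooly 37.44288192592198 0.9937550987532225 [-0.16945788 -0.11059126  0.28926718] [-0.39 -0.05  1.71  0.    1.48 -1.04]
cam {'fx': 343.0662590737692, 'fy': 343.0662590737692, 'cx': 277.6909481010142, 'cy': 208.51077895772315, 'xyz': array([ 0.51501405, -0.08827665,  0.37419775]), 'orientation': array([0.14576968, 0.93584872, 0.3169943 , 0.04952772])}
to grip, units [-2.76648841 -0.59857133  4.21646076]
```

View pics/w0.png

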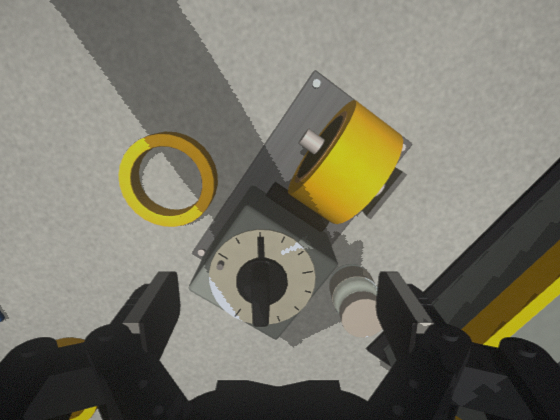

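The wrist view shows the knob foot at about (262,281), the pointer tip at (261,236) and the far end of the bar at (261,326). The bar already lies along tool x. I'll cross-check the position from these.

Run:
```python
from h import *
from plant import manip
c=manip.camera_params("wrist"); f=cv2.imread("pics/w0.png")
k=(f[235:340,210:315].max(2)<60).astype(np.uint8)
n,l,st,ce=cv2.connectedComponentsWithStats(k);i=1+np.argmax(st[1:,4]);print(st[i],ce[i]+[210,235])
o=cv2.morphologyEx((l==i).astype(np.uint8),cv2.MORPH_OPEN,cv2.getStructuringElement(2,(27,27)))
F=ray(c,np.argwhere(o)[:,::-1].mean(0)+[210,235],.096);T=ray(c,(261,236),.091);D=ray(c,(262,279.5),.088)
print(F,T,D,np.degrees(np.arctan2(*(T-F)[1::-1])),np.hypot(*(T-F)[:2]))
```

```text
[  27    2   50   90 2307] [261.32726485 284.42002601]
[ 0.59999647 -0.22409739  0.096     ] [ 0.57375432 -0.18947487  0.091     ] [ 0.60121055 -0.22535506  0.088     ] 127.16032886925885 0.04344386492693773
```

{"name": "drive_tool", "arguments": {
  "commands": "85 -0.92 -0.18 0 0;85 -0.92 -0.18 0 0;85 -0.91 -0.19 0 0;85 0 0 0 0;85 0 0 0.8 0;85 0 0 0.8 0;85 0 0 0.8 0;85 0 0 0.6 0"
}}

```text
time: 4.15
tool_pos: [0.5994, -0.2251, 0.1398]
tool_rot: [-0.001, 0.44, 0.898, 0.0]
contact_force: [0.7, -0.0, -0.4]
gripper_width: 0.997
```

```bash
python3 w.py w1
```

```text
4.15 [ 0.59935098 -0.22510656  0.13977808] tooly 37.823828807462284 0.9967512352720584 [ 0.71843281 -0.03997957 -0.37614833] [-0.48  0.16  1.65  0.    1.33 -1.14]
cam {'fx': 343.0662590737692, 'fy': 343.0662590737692, 'cx': 277.6909481010142, 'cy': 208.51077895772315, 'xyz': array([ 0.55167778, -0.1630102 ,  0.28343508]), 'orientation': array([0.14528008, 0.93483699, 0.32012501, 0.04993476])}
to grip, units [-0.04566394 -0.07326995  1.19256764]
```

View pics/w1.png

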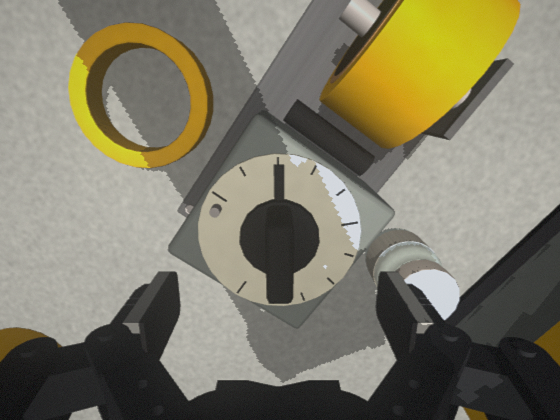

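The bar is centred between the jaws at column 279, and the foot centre is at (279,237). I'll descend and grip.

{"name": "drive_tool", "arguments": {
  "commands": "60 -0.03 -0.01 0.6 0;50 0 0 0.58 0;40 0 0 0 0;0 0 0 0 0;0 0 0 0 0;0 0 0 0 0;0 0 0 0 0;0 0 0 0 0"
}}

```text
time: 5.2
tool_pos: [0.6015, -0.227, 0.107]
tool_rot: [0.001, 0.44, 0.898, 0.001]
contact_force: [4.7, 3.5, 2.5]
gripper_width: 0.151
```

```bash
python3 w.py w2|grep -v cam
```

```text
5.2 [ 0.60152557 -0.22698827  0.10702201] tooly 37.74002636553958 0.15123285332890965 [4.6562039  3.46095318 2.49496571] [-0.48  0.19  1.67  0.    1.27 -1.14]
to grip, units [ 0.05046757 -0.09303659  0.1004496 ]
```

{"name": "drive_tool", "arguments": {
  "commands": "0 0 0 0 -6;0 0 0 0 -7;0 0 0 0 -7;0 0 0 0 -7;0 0 0 0 -7;0 0 0 0 -7;0 0 0 0 -6;0 0 0 0 -4"
}}

```text
time: 6.25
tool_pos: [0.6023, -0.2258, 0.107]
tool_rot: [0.002, 0.01, 1.0, 0.001]
contact_force: [6.3, 6.5, 2.2]
gripper_width: 0.149
```

```bash
python3 w.py w3|grep -v cam; python3 -c "
from plant import manip
print(manip.state()['ft_torque'])"
```

```text
6.25 [ 0.6022512  -0.22575527  0.1070228 ] tooly 88.89124262473183 0.14869343917226954 [6.28864806 6.50812619 2.24792229] [-0.48  0.2   1.67  0.    1.27 -2.03]
to grip, units [ 0.12766403 -0.06084833  0.10006959]
[ 0.94478532 -1.10835079  0.0465828 ]
```

View pics/w3.png

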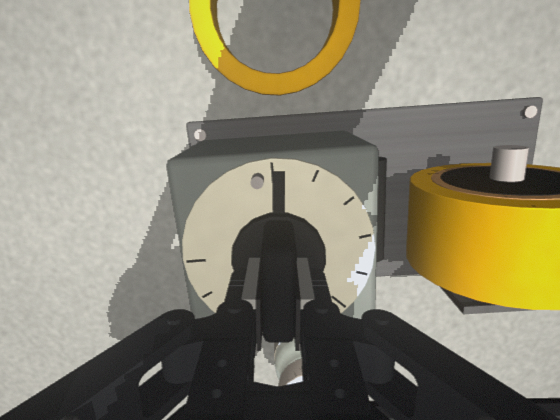

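The pointer has followed, and the gap to the pin at (257,181) is about 4–6°. I'll turn the rest gently, going slightly past.

{"name": "drive_tool", "arguments": {
  "commands": "0 0 0 0 -2;0 0 0 0 -2;0 0 0 0 -1;0 0 0 0 -1;0 0 0 0 -1;0 0 0 0 0;0 0 0 0 0;0 0 0 0 0"
}}

```text
time: 7.3
tool_pos: [0.6023, -0.2256, 0.107]
tool_rot: [0.003, -0.048, 0.999, 0.002]
contact_force: [6.3, 7.8, 2.5]
gripper_width: 0.151
```

```bash
python3 w.py w4|grep -v cam; python3 -c "
from plant import manip
print(manip.state()['ft_torque'])
import cv2;f=cv2.imread('pics/w4.png');cv2.imwrite('pics/w4c.png',cv2.resize(f[140:300,170:390],None,fx=3,fy=3))"
```

```text
7.3 [ 0.60228508 -0.2255891   0.10704229] tooly 95.4786497984646 0.15058987970106572 [6.2934971  7.78992108 2.48668296] [-0.48  0.19  1.67  0.01  1.27 -2.14]
to grip, units [ 0.13552386 -0.05133709  0.10054788]
[ 1.05232095 -1.08952621 -1.48467839]
```

View pics/w4c.png

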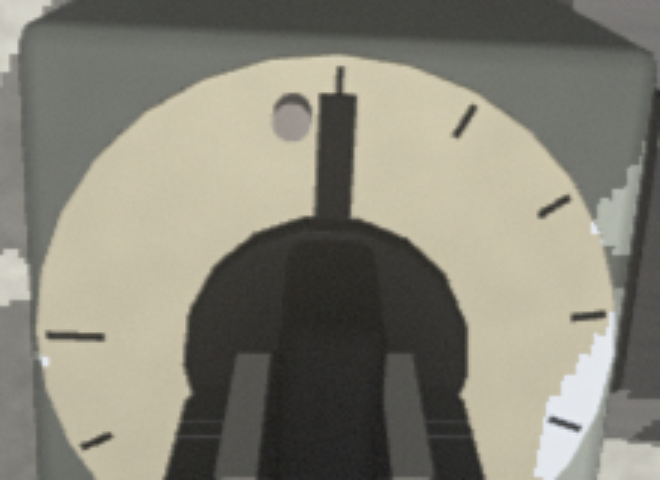

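The moment has risen to −1.5 N m. The pointer lies on the zero tick against the pin, so it has reached the stop. I'll ease off 1.5°, release and lift.

{"name": "drive_tool", "arguments": {
  "commands": "0 0 0 0 1.5;0 0 0 0 0;50 0 0 0 0;50 0 0 0 0;50 0 0 0 0;50 0 0 -0.3 0;50 0 0 -0.8 0;50 0 0 -1 0"
}}

```text
time: 8.35
tool_pos: [0.5999, -0.227, 0.1693]
tool_rot: [-0.001, -0.037, 0.999, 0.0]
contact_force: [0.0, -0.4, 0.1]
gripper_width: 0.591
```

{"name": "drive_tool", "arguments": {
  "commands": "50 0 0 -1 0;50 0 0 -1 0;50 0 0 0 0;50 0 0 0 0;50 0 0 0 0;50 0 0 0 0;50 0 0 0 0;50 0 0 0 0"
}}

```text
time: 9.35
tool_pos: [0.6004, -0.2271, 0.2287]
tool_rot: [-0.0, -0.037, 0.999, 0.0]
contact_force: [-0.0, -0.6, 0.5]
gripper_width: 0.584
```

```bash
python3 w.py w5|grep -v cam; python3 -c "
import cv2;f=cv2.imread('pics/w5.png');cv2.imwrite('pics/w5c.png',cv2.resize(f[140:380,120:440],None,fx=2,fy=2))"
```

```text
9.35 [ 0.6003635  -0.22705704  0.22867358] tooly 94.23495674923021 0.5837183246585828 [-0.0025837  -0.58944851  0.51588712] [-0.48  0.09  1.57 -0.    1.47 -2.12]
to grip, units [ 0.06504733 -0.01058319  4.15580493]
```

View pics/w5c.png

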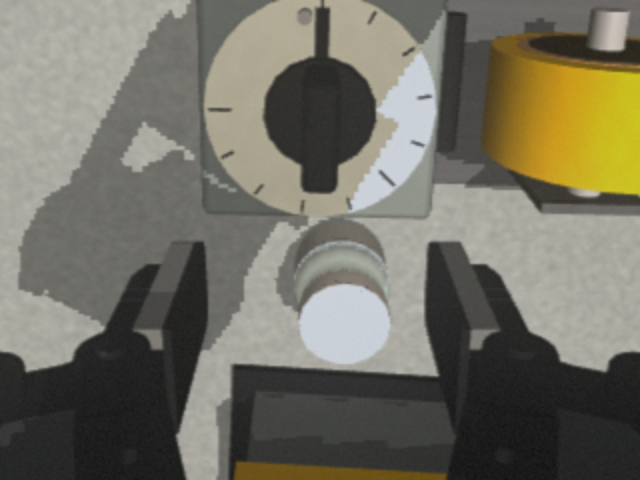

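The pointer is still against the pin after release, and the gripper is clear above it with no contact force, so I'm handing in.

```bash
python3 -c "
from plant import manip
print(manip.job_done())"
```

```text
the job is handed in; nothing more can be done
None
```

The wide-roll dispenser's counter is back at zero, and the job was handed in at about 9.4 s. I gripped the knob's bar, turned it about 57° counterclockwise until it stopped, then let go and lifted clear.

- **Zero stop:** with the knob gripped, the moment rose to about −1.5 N m, which means it had reached the stop. The wrist picture showed the pointer on the zero tick, right beside the pin. After release, the picture showed it still there.
- **Gripper clear:** the tool's tip is at about 0.229 m, and the contact force reads under 1 N, the same as its idle reading.
- **Narrow dispenser:** the arm passed its dispenser only at 0.23 m height and never worked near it. I took no final picture of its pointer.
- **Disagreements:** the top and wrist cameras differed by about 3 mm on the knob's position. I used the average, and the grip caused side forces of at most about 10 N. My first colour threshold for the dial failed, and the automatic dial fit that replaced it was poor. I took the dial centre and pointer by eye from the enlarged picture instead; the wrist view agreed.

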